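# Free the phone housing from the hold-down jig

### The arm

A 6-joint arm with a two-finger parallel gripper is mounted at the origin on the work surface. World frame = base frame: x ahead of the robot, y to its left, z up, the work surface at z = 0. Lengths are in m, angles in rad, forces in N, time in s.
With the tool pointing down it reaches from about 0.275 to 0.775 m from the base axis. Payload 14.6 kg.
Tool frame: the origin (TCP) lies at the very end of the fingers, on their centre line; the grasp point (between the pads) lies 19 mm behind it; z points along the fingers, y is the line along which they close (so a half turn about z gives the same grasp; the last joint's range is limited). The gripper opens to 85 mm and grips with 20 to 120 N. Pads are 22 mm wide; open, the fingers measure 114 mm over their backs; the gripper's body (76 mm by 85 mm) begins 54 mm behind the grasp point. The pads swing forward as they close: fully open they stand 13 mm farther back than shut.
Start: joints at [1.076, 0.263, -0.048, 1.259, 0, 1.415], TCP at [0.175, 0.495, 0.231] pointing down, gripper open.
Joint ranges: [-2.65, 2.65], [-0.89, 1.7], [-1.18, 1.37], [-2.13, 2.11], [-1.35, 1.29], [-3.14, 3.14]. Speed limits (rad/s): [1.89, 1.89, 2.57, 2.79, 3.14, 3.14].

### API

Orientations are given as [roll, pitch, yaw] about the fixed x, y, z axes, in that order (R = Rz(yaw) Ry(pitch) Rx(roll)).
In Python, from cell import bot, telemetry, vision gives the robot as it stands. The module is installed in compiled form; this text tells all that it offers. Calls block until the motion is done:
- bot.move_ptp(position, orientation): joint-space move of the TCP to a pose.
- bot.line_to(position, frame=None, v=0.15, stop_force=None): straight line of the TCP; frame=None keeps the orientation; v is the mean speed in m/s. With stop_force (N) it stops when the force on the tool has changed by that much, and returns True; else False.
- bot.movej(angles): joint-space move.
- bot.open_jaws() and bot.gripper_close(f_grip=None): open the fingers fully, or close them until they stop; f_grip is the grip in N (None keeps the last).
- bot.sleep(seconds).
- bot.inverse_kinematics(position, orientation): joint angles nearest the present ones, or None.
- telemetry.get_obs(): the state.
- vision.read_camera(name): name is "scene" or "top" or "wrist"; returns a dict with "image" (400x640x3 uint8, red, green, blue), "mtx" (3x3 intrinsics, pixels), "extrinsics" (4x4, takes a point from world to camera coordinates); the wrist camera has in their place "T_tool_cam" (4x4, takes a point from camera to tool coordinates, whose origin is the TCP and whose axes are the flange's). Camera axes: x right, y up, looking along -z (the intrinsics and any distortion apply to the point x, -y, -z); pixel columns grow to the right and rows downward; lengths in m; the calibration is good to about 2 mm. A picture is of the moment at which its call begins: read the wrist's pose just before it. There is no depth.
A pose or a line that the arm cannot do raises bot.Unreachable and nothing moves.
- bot.job_done(): hands the job in; it is judged then, once.
The state is a dict: "t": time; "q": joint angles; "joint_velocities": joint speeds; "tau": joint torques, N m; "position": TCP position; "tcp_rot": TCP orientation; "force": force on the tool from outside, world axes, zero at the start; "wrist_torque": the same for the moment, N m; "finger_gap": opening from 0.0 (shut) to 1.0 (fully open); "grip_force": force on a finger pad.
Only numpy, scipy, OpenCV 4.12 (cv2) and the standard library are available. Lean on these libraries where they do the work, as an engineer would, in place of code of your own. Each camera call takes 0.05 s, during which the arm holds its last target. There are 200 camera calls.

### The job

Swing the jig's steel hold-down bar up by its black grip until it stands roughly upright, then slide the grey phone housing that it held straight out along the jig, keeping it down on the bed, until the whole housing lies flat on the green tray. Let go and leave the bar standing up.

Things in the scene. Friction and masses are not known exactly. Their poses are not given: they have to be found in the camera images.
- jig: Fixed jig, aluminium bed plus green tray, 156 x 306 mm. Origin: its centre, at bench level; y along the slide, bed (-y) to tray (+y). Level floor at z 8 mm. Bed y -156 to -50 mm; two rails to y -70, outer faces x +-32, tops z 18, 52 mm apart inside. Tray floor y -50 to 150, x +-75; walls 3 mm thick, tops z 20 mm, on 3 sides, open to the bed. Bar's hinge axis: along y through x 50, y -92, z 33.
- bar (a joint): Hinge angle (rad) of the steel hold-down bar (16 mm wide, 6 thick) lying across the housing: 0 = flat, holding down (always so at the start); grows as the free end, on the jig's -x side, swings up and over towards +x; pi/2 = upright; stop at 1.75. Stiff hinge, about 2 N at the grip: the bar stays where it is left.
- bar_grip (a point): Centre of the black grip block standing on the bar's free end: 20 mm along the hinge axis (jig y), 12 mm along the bar (x), 28 mm high. With the bar down: jig x -60, y -92, z 50 mm, its top at z 64 mm. It turns with the bar, 111 mm from the hinge axis; its axes are the jig's when the bar is down.
- shell_mid (a point): Centre (half-way up) of the loose grey phone housing under the bar: 46 mm wide (its x), 140 long (its y, along the jig), 20 thick, about 90 g, a 12 mm hump on top at the rear (-y) end, behind the bar. Starts near jig x 0, y -69 mm; its front (+y) 65 mm stand clear of the rails, to grip by the sides. A shorter housing with no hump, loose on the bench, is not wanted.
Mind the look-alikes: they are no part of the job. Leave any blue or yellow look-alike of the part that bears shell_mid alone.

How it is judged:
By the outcome, as a careful person would: the job done as asked, in the order asked, and still so for the second after the job is handed in, with the robot touching nothing.
It also fails if it takes over 45 s, if anything falls off the work surface, if the arm or the gripper's body presses on something with over 40 N, if the wrist force passes 120 N, or if a joint passes its speed limit or range.

## Working session

There is one attempt and no reset: what is moved stays moved. The work goes in short steps, each a Python script; the robot and the scene stay as the last script left them, time stands still between calls to the robot, and variables do not carry over. Pictures are saved under pics/ and viewed, at most 10 in all, crops included, and the job is handed in when it is done.

```bash
mkdir -p pics; python3 - <<'E'
from cell import bot, telemetry, vision
import cv2, pickle
d={}
for n in("top","scene"):
    c=vision.read_camera(n); d[n]=c
    cv2.imwrite(f"pics/{n}0.png",c["image"][:,:,::-1])
    print({k:(v.tolist() if hasattr(v,'tolist') else v) for k,v in c.items() if k!="image"})
pickle.dump(d,open("cams.pkl","wb"))
print(telemetry.get_obs())
E
```

```text
{'mtx': [[421.6986189975461, 0.0, 321.63700567963986], [0.0, 421.6986189975461, 198.13269739724257], [0.0, 0.0, 1.0]], 'extrinsics': [[0.01970007860554735, -0.9991794583992943, 0.035388088615075766, -0.047314394650338834], [0.9864687214229645, 0.025187165513094762, 0.16200329733544808, -0.5492379723511975], [-0.1627616925356728, 0.03171776483785016, 0.9861554719397009, -0.7056436400257902], [0.0, 0.0, 0.0, 1.0]]}
{'mtx': [[400.3999800017288, 0.0, 317.8794216952497], [0.0, 400.3999800017288, 199.17000615021666], [0.0, 0.0, 1.0]], 'extrinsics': [[0.040822244412410016, 0.99915622720674, -0.004514199278593698, 0.013351213156446913], [-0.737335731919842, 0.033173472271327456, 0.6747114488221571, 0.33110235754692596], [0.6742918973229355, -0.024214755242555494, 0.7380678036828179, -1.1194940675195453], [0.0, 0.0, 0.0, 1.0]]}
{'t': 0.1, 'q': array([ 1.07570394e+00,  2.63486458e-01, -4.88632085e-02,  1.25943928e+00,
       -1.05958917e-05,  1.41548430e+00]), 'joint_velocities': array([-0.00109112, -0.0013048 ,  0.00348257,  0.00114299, -0.0009792 ,
       -0.00120907]), 'tau': array([ 3.40397601e-03, -6.38578892e+01,  3.85063004e+01,  9.97208816e-03,
       -8.11770474e-05,  4.82936358e-06]), 'position': array([0.17486126, 0.49474918, 0.23087108]), 'tcp_rot': array([-3.14061034e+00, -1.43078789e-04,  2.80181222e+00]), 'force': array([-0.81983843,  0.51076311, -0.36794831]), 'wrist_torque': array([ 0.01132307,  0.00219228, -0.01469675]), 'grip_force': 0.0, 'finger_gap': 1.000830667845937}
```

View pics/top0.png

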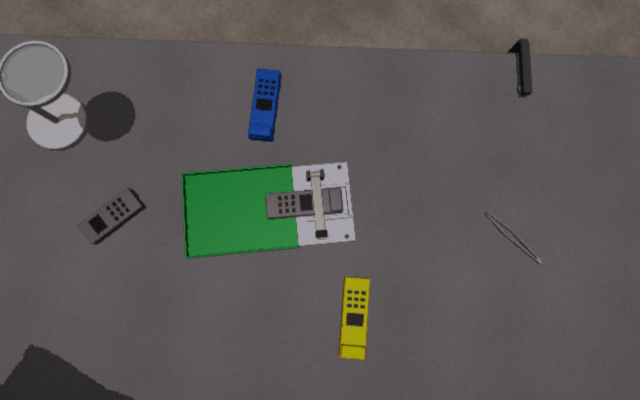

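View pics/scene0.png

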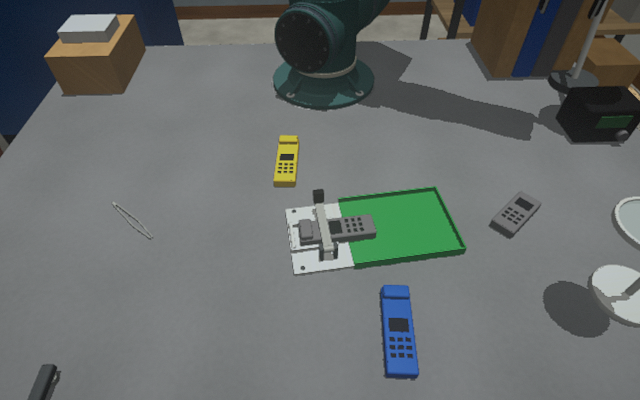

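The top view shows the jig with its +y axis pointing image-left. The tray corners are near (183,173), (187,257), (292,165) and (299,248). The grip is at (321,234), the hinge at (315,175), and the wanted housing lies between x 266 and 343. The scene view agrees: the grip is on the robot side.

```bash
cat > h.py <<'E'
import numpy as np, cv2
def ray(c,uv,z):
    K=c["mtx"];E=c["extrinsics"];R=E[:3,:3];t=E[:3,3]
    o=-R.T@t; d=R.T@np.array([(uv[0]-K[0,2])/K[0,0],-(uv[1]-K[1,2])/K[1,1],-1])
    return o+d*(z-o[2])/d[2]
E
python3 - <<'E'
from h import *; import pickle
from cell import bot
d=pickle.load(open("cams.pkl","rb"))
nom=np.array([[-78,-50],[-78,153],[78,153],[78,-50]])/1e3
for n in d:
    c=d[n]; hsv=cv2.cvtColor(c["image"],cv2.COLOR_RGB2HSV)
    m=cv2.inRange(hsv,(45,120,25),(75,255,255)); m[:, :160]=0
    m=cv2.morphologyEx(m,cv2.MORPH_CLOSE,np.ones((5,5)))
    k=max(cv2.findContours(m,0,2)[0],key=cv2.contourArea)
    hull=cv2.convexHull(k)[:,0].astype(float)
    P=np.array([ray(c,p,.02)[:2] for p in hull])
    r=cv2.minAreaRect((P*1000).astype(np.float32)); print(n,"rect mm",r)
    q=cv2.approxPolyDP(cv2.convexHull(k),6,True)[:,0]; print(q.tolist(), [ (ray(c,p,.02)[:2]*1e3).round(1).tolist() for p in q])
    # grip block: dark pixels near
    g=c["image"].max(2)<28
    x0,y0,x1,y1=(305,222,335,245) if n=="top" else (308,184,330,206)
    nn,l,s,ce=cv2.connectedComponentsWithStats(g[y0:y1,x0:x1].astype(np.uint8))
    for i in range(1,nn):
        if s[i,4]>20: print("grip",ce[i]+[x0,y0],s[i],(ray(c,ce[i]+[x0,y0],.058)*1e3).round(1))
c=d["top"]
cv2.imwrite("pics/crop0.png",cv2.resize(c["image"][150:270,170:370,::-1],None,fx=4,fy=4,interpolation=cv2.INTER_CUBIC)*1)
E
```

```text
top rect mm ((529.406982421875, 114.7018814086914), (155.55722045898438, 202.39059448242188), 6.75270938873291)
[[290, 164], [298, 246], [185, 256], [183, 173]] [[617.3, 24.5], [465.7, 5.3], [443.7, 205.8], [594.7, 220.3]]
scene rect mm ((534.0948486328125, 116.26922607421875), (164.97653198242188, 203.49229431152344), 6.7133259773254395)
[[436, 187], [462, 252], [355, 264], [339, 198]] [[443.3, 208.0], [602.9, 215.5], [619.5, 25.2], [464.6, 9.5]]
```

View pics/crop0.png

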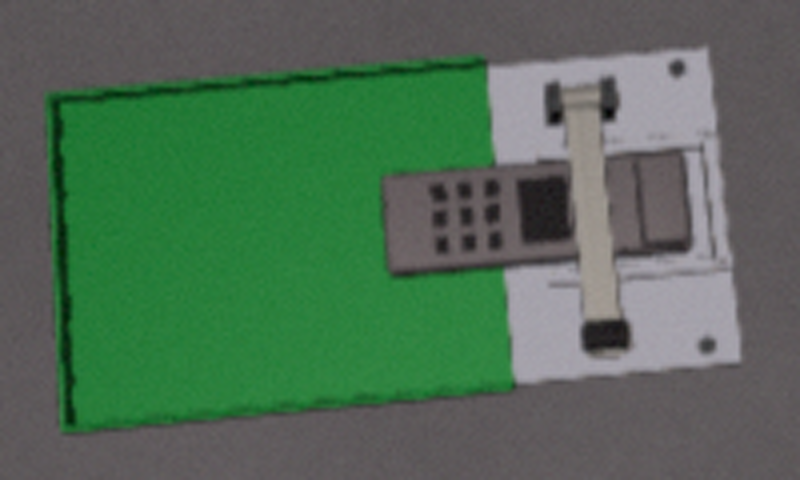

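The tray rectangle measures 155.6 x 202.4 mm against an expected 156 x 203, so the fit is good: jig yaw is about 6.75° and its origin is near (0.5355, 0.0636). The crop puts the grip at about (321.5, 233.7) in the full image. I'll hover over it and check with the wrist camera.

```bash
cat >> h.py <<'E'
PSI=np.radians(6.75); O=np.array([.5355,.0636])
def J(x,y,z):  # jig mm -> world m
    c,s=np.cos(PSI),np.sin(PSI); return np.array([O[0]+(c*x-s*y)/1e3,O[1]+(s*x+c*y)/1e3,z/1e3])
def toJ(p):
    c,s=np.cos(PSI),np.sin(PSI); d=(np.asarray(p)[:2]-O)*1e3; return np.array([c*d[0]+s*d[1],-s*d[0]+c*d[1]])
def wristcam():
    from cell import telemetry,vision
    from scipy.spatial.transform import Rotation as Ro
    o=telemetry.get_obs(); c=vision.read_camera("wrist")
    T=np.eye(4);T[:3,:3]=Ro.from_euler("xyz",o["tcp_rot"]).as_matrix();T[:3,3]=o["position"]
    c["extrinsics"]=np.linalg.inv(T@c["T_tool_cam"]); return c
E
python3 - <<'E'
from h import *; from cell import bot,telemetry
import pickle
c=pickle.load(open("cams.pkl","rb"))["top"]
print("top grip jig", toJ(ray(c,(321.5,233.75),.060)))
for u,v in [(385,225),(690,200)]: print("shell ends",toJ(ray(c,(170+u/4,150+v/4),.028 if u<500 else .04)))
for yaw in (PSI,PSI-np.pi,PSI+np.pi/2,PSI-np.pi/2): print(yaw,bot.inverse_kinematics(J(-60,-92,150),[np.pi,0,yaw]))
q0=telemetry.get_obs()["q"][5]
best=min((y for y in(PSI,PSI-np.pi)),key=lambda y:abs(bot.inverse_kinematics(J(-60,-92,150),[np.pi,0,y])[5]))
bot.move_ptp(J(-60,-92,160),[np.pi,0,best]); print("yaw",best,telemetry.get_obs()["t"])
w=wristcam(); pickle.dump(w,open("w1.pkl","wb")); cv2.imwrite("pics/w1.png",w["image"][:,:,::-1])
E
```

```text
top grip jig [-61.18447917 -92.46705404]
shell ends [0.24138443 0.89547802]
shell ends [  -2.94872494 -136.84311538]
0.11780972450961724 [-0.23858629  0.24175833 -0.30641215  1.02262585  0.          2.78519664]
-3.023782929080176 [-0.23858629  0.24175833 -0.30641215  1.02262585  0.         -0.35639601]
1.6886060513045138 [-0.23858629  0.24175833 -0.30641215  1.02262585  0.          1.21440032]
-1.4529866022852793 [-0.23858629  0.24175833 -0.30641215  1.02262585  0.         -1.92719234]
yaw -3.023782929080176 2.3167
```

View pics/w1.png

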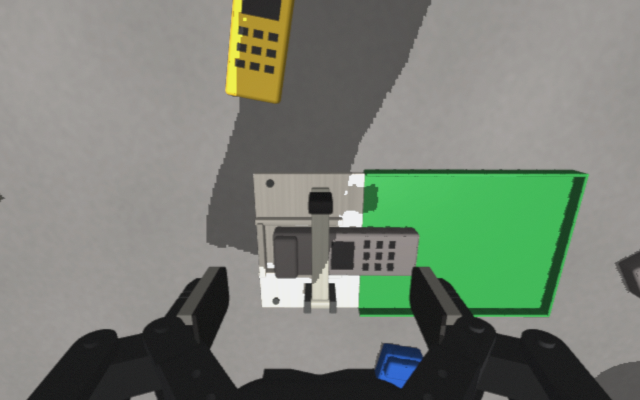

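The wrist view is clear: the grip is at about (320,203), the bar runs down to the hinge at (320,295), and the tray corners are at (584,173) and (549,315). I'll cast these as a check.

```bash
python3 - <<'E'
from h import *; import pickle
c=pickle.load(open("w1.pkl","rb")); print({k:v for k,v in c.items() if k not in("image","extrinsics")})
for n,p,z in [("grip",(320,203),.064),("gripL",(309,203),.064),("gripR",(332,203),.064),("tray far -x",(585,173),.02),("tray far +x",(549,316),.02),("tray near+x",(359,314),.02),("tray near-x",(364,171),.02),("shell fr -x",(418,233),.028),("shell fr +x",(417,276),.028),("hump back",(274,253),.04)]: print(n,toJ(ray(c,p,z)).round(1))
g=(c["image"].max(2)<45).astype(np.uint8)[180:225,295:345]
n,l,s,ce=cv2.connectedComponentsWithStats(g); print(s[1:])
E
```

```text
{'mtx': array([[317.1018028 ,   0.        , 318.84035366],
       [  0.        , 317.1018028 , 205.34549381],
       [  0.        ,   0.        ,   1.        ]]), 'T_tool_cam': array([[-1.12559437e-03,  9.47838661e-01,  3.18748501e-01,
         8.08597721e-02],
       [ 9.99999301e-01,  9.51803168e-04,  7.00984447e-04,
         8.35562698e-04],
       [ 3.61034327e-04,  3.18749067e-01, -9.47839070e-01,
        -1.41534909e-01],
       [ 0.00000000e+00,  0.00000000e+00,  0.00000000e+00,
         1.00000000e+00]])}
grip [-62.8 -89.9]
gripL [-62.8 -98.5]
gripR [-62.8 -80.4]
tray far -x [-76.8 150.2]
tray far +x [ 78.  153.4]
tray near+x [ 75.4 -48.3]
tray near-x [-78.7 -50. ]
shell fr -x [-21.3   2.2]
shell fr +x [24.7  5.7]
hump back [  -6.7 -131.9]
[[ 14  13  23  21 444]]
```

The cast points match the model to within about 2 mm. Next I'll grip the block and swing the bar along the arc. The pads close along the hinge axis, so the block pivots between them and the tool stays pointing down.

```bash
python3 - <<'E'
from h import *; from cell import bot,telemetry,vision
def st(n):
    o=telemetry.get_obs(); print(n,round(o["t"],2),o["position"].round(4),o["force"].round(1),o["grip_force"],round(o["finger_gap"],3))
Y=-91.2
print("stop",bot.line_to(J(-60.5,Y,31),v=.12,stop_force=15)); st("down")
bot.gripper_close(25); st("grip")
off=np.array(telemetry.get_obs()["position"])-J(-60,-92,31)
for th in np.linspace(0,1.6,9)[1:]:
    c,s=np.cos(th),np.sin(th)
    bot.line_to(J(50-110*c+17*s,-92,33+110*s+17*c-19)+off,v=.12)
    if th in(.2,.4) or th>.7: st(round(th,2))
cv2.imwrite("pics/s2.png",vision.read_camera("scene")["image"][100:300,240:480,::-1].repeat(3,0).repeat(3,1))
E
```

```text
stop False
down 3.59 [ 0.4865 -0.0341  0.0315] [-1.  -0.  -0.2] 0.0 1.002
grip 4.2 [ 0.4861 -0.0334  0.0312] [-1.   6.4  5. ] 29.750003814697266 0.226
0.2 4.53 [ 0.4914 -0.0327  0.0528] [-4.6  0.3  6. ] 29.260192215442657 0.228
0.4 4.87 [ 0.501  -0.0315  0.0726] [-4.5  0.7  7.1] 28.731317818164825 0.227
0.8 5.53 [ 0.5315 -0.0279  0.1049] [-3.5  0.8 10.4] 27.64135032892227 0.226
1.0 5.87 [ 0.5509 -0.0257  0.1158] [-1.5  0.4  7. ] 26.54209077358246 0.228
1.2 6.2 [ 0.5719 -0.0232  0.1226] [-0.3  1.9  3.9] 25.636436641216278 0.227
1.4 6.53 [ 0.5937 -0.0206  0.1252] [-0.7  0.9  2.1] 25.168359875679016 0.227
1.6 6.87 [ 0.6157 -0.018   0.1235] [1.3 0.6 2.2] 24.98189091682434 0.228
```

View pics/s2.png

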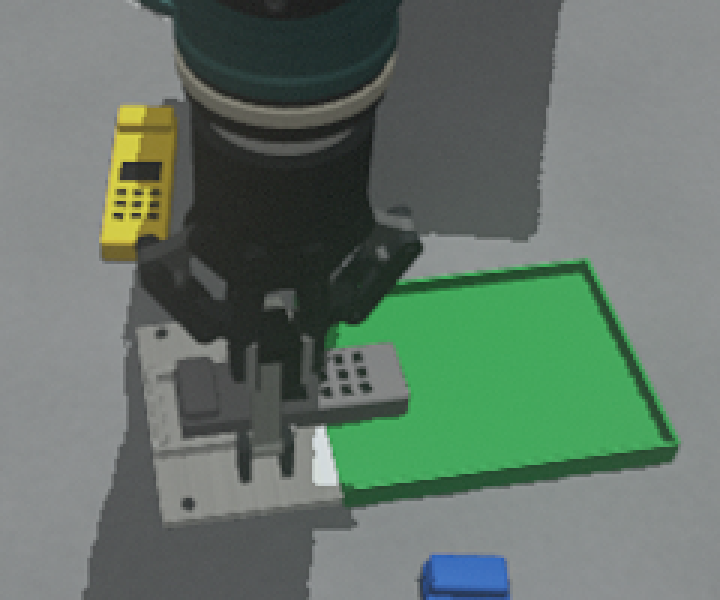

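The bar stands up, held by the fingers at the hinge end. I'll let go, retract upward, hover over the front of the housing and look.

```bash
python3 - <<'E'
from h import *; from cell import bot,telemetry,vision
import pickle
bot.open_jaws()
p=telemetry.get_obs()["position"]; bot.line_to(p+[0,0,.09],v=.15)
bot.move_ptp(J(0,-25,200),[np.pi,0,PSI+np.pi/2])
print(telemetry.get_obs()["t"],telemetry.get_obs()["q"].round(2))
w=wristcam(); pickle.dump(w,open("w2.pkl","wb")); cv2.imwrite("pics/w2.png",w["image"][:,:,::-1])
E
```

```text
9.7833 [-0.08  0.3  -0.08  1.19  0.    1.37]
```

View pics/w2.png

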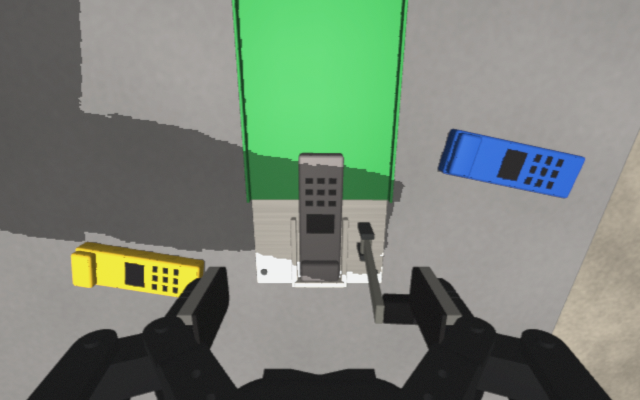

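The bar stands clear on the right (grip at 400,308). The housing front is at about (299–344, 155), between the rails at (295,245) and (345,245). I'll descend, grip the sides and slide.

```bash
python3 - <<'E'
from h import *; from cell import bot,telemetry,vision
import pickle
c=pickle.load(open("w2.pkl","rb"))
L=[toJ(ray(c,p,.028)) for p in[(300,160),(343,160),(299,200),(343.5,200)]]; print(np.round(L,1))
print("rails",[toJ(ray(c,p,.018)).round(1) for p in[(292,240),(348,240)]])
def st(n):
    o=telemetry.get_obs(); print(n,round(o["t"],2),o["position"].round(4),toJ(o["position"]).round(1),o["force"].round(1),round(o["grip_force"],1),round(o["finger_gap"],3))
x=float(np.clip(np.mean([l[0] for l in L]),-2,2)) ; print("x",x)
bot.line_to(J(x,-25,60),v=.2)
print("stop",bot.line_to(J(x,-25,11),v=.06,stop_force=10)); st("down")
bot.gripper_close(30); st("grip")
E
```

```text
[[-17.6  -0. ]
 [ 25.1  -0. ]
 [-19.5 -41.8]
 [ 26.7 -41.8]]
rails [array([-28.9, -91.7]), array([ 33.7, -91.8])]
x 2.0
stop False
down 11.65 [0.5407 0.039  0.0113] [  2.2 -25.1] [-0.4  0.3  0.5] 0.0 1.0
grip 12.09 [0.5406 0.039  0.0113] [  2.2 -25.1] [-1.3  0.3  5.6] 31.0 0.535
```

```bash
python3 - <<'E'
from h import *; from cell import bot,telemetry,vision
def st(n):
    o=telemetry.get_obs(); print(n,round(o["t"],2),toJ(o["position"]).round(1),o["position"][2].round(4),o["force"].round(1),round(o["grip_force"],1),round(o["finger_gap"],3))
print("stop",bot.line_to(J(2,10,11),v=.06,stop_force=25)); st("a")
print("stop",bot.line_to(J(2,92,11),v=.06,stop_force=25)); st("b")
bot.open_jaws(); bot.sleep(.2); bot.line_to(J(2,92,150),v=.15); bot.movej([1.076,.263,-.048,1.259,0,1.415]); st("c")
im=vision.read_camera("top")["image"]; s=vision.read_camera("scene")["image"]
a=im[140:280,150:390,::-1].repeat(2,0).repeat(2,1); b=s[160:300,250:490,::-1].repeat(2,0).repeat(2,1)
cv2.imwrite("pics/f.png",np.vstack([a,b]))
E
```

```text
stop False
a 12.82 [ 2.3 10.9] 0.0113 [0.2 3.2 7.7] 31.2 0.529
stop False
b 14.34 [ 2.3 92.3] 0.0113 [ 0.  -1.1  6.8] 31.1 0.527
c 17.9 [-306.6  470.7] 0.2312 [0.2 0.1 0.4] 0.0 1.001
```

View pics/f.png

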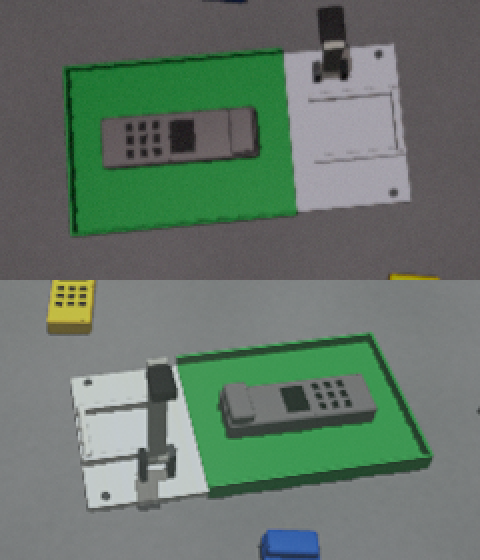

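The housing lies flat and wholly on the green tray (crop x 102–258, with the tray edge at about 290). The bar stands upright and the robot is clear.

```bash
python3 -c "
from cell import bot; print(bot.job_done())"
```

```text
the job is handed in; nothing more can be done
None
```

The job is done and handed in at about 18 s: the bar stands upright, the grey housing lies flat and wholly on the green tray, and the robot is touching nothing.

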